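# Make up a ratchet with extension and socket for the desk-frame bolts

## Task

Make up the ratchet in the tool tray for the bolts of the desk frame: push the extension bar onto the ratchet's square drive until it clicks fully home, and push the largest of the three sockets onto the extension's square end until it clicks fully home too. The squares have to be felt out: turn the part under light hand pressure until it drops over, and never force it. Leave the other two sockets in their pockets and the bolts where they stand.

Things in the scene. Friction and masses are not known exactly. Their poses are not given: they have to be found in the camera images.
- tray: Dark blue-grey moulded tool tray, 188 mm (x) by 270 mm (y), rim 24 mm high, fixed; origin at its middle on the desk. Its back step (top 22 mm above the desk) has four round pockets, 28 mm wide, floors 8 mm above the desk, in a row at x = +49 mm, y = +81, +27, -27, -81 mm in the tray's frame. The ratchet lies in its front pan.
- ratchet: Steel ratchet held fast in the tray, drive up. Origin: under the middle of its round head (41 mm wide, top 38 mm above the desk), at desk height; handle runs 184 mm to its -y. Its drive: a 12.5 mm square 16 mm tall on a 27 mm shoulder disc, the end bevelled 1.4 mm over the last 2.4 mm; it turns only against a stiff drag of 0.15 N m.
- drive_seat (a point): Centre of the shoulder at the foot of the ratchet's square drive, 40 mm above the desk; axes as the ratchet's. The square stands at any angle about the vertical, not measured: find it by feel or look. It fits in any of four quarter turns: a part within about 4 degrees of square drops over it, else it stops on the bevelled end, 13 to 16 mm above the shoulder.
- drive_ball (a joint): Spring ball in one side of the ratchet's drive, 8 mm above the shoulder: 0 = standing out 2.5 mm, grows (m) as it is pressed in, to 0.003 (about 0.0013 inside the hole). Pushing a part over it takes about 8 N; it springs out into the part's dimple in the last 2 mm above the shoulder and then holds it against about 6 N of pull.
- extension: Steel extension bar, 160 g, upright in the pocket at y = +81 mm. Origin: centre of its lower face, z up. Lower end 26 mm in diameter for 20 mm; in it a square hole 13.7 mm wide, 18 mm deep, sides along its own x and y, a dimple in each wall. Above it a round ribbed shank (grip here), 20 mm in diameter, up to a shoulder at 60 mm.
- extension_seat (a point): Centre of the shoulder at the foot of the extension's own square drive, 60 mm above its origin; axes as the extension's. The drive is square, 12.5 mm, 16 mm tall and bevelled like the ratchet's, its sides along the extension's x and y.
- extension_ball (a joint): Spring ball in the +x side of the extension's drive, 8 mm above its shoulder; same values, push and hold as the ratchet's.
- socket_large: Largest socket, steel, 42 mm tall, 110 g, upright in one of the pockets at y = +27, -27, -81 mm. Origin: centre of its lower face, z up. Lower end 26 mm in diameter for 17 mm; in it a square hole 13.7 mm wide, 18 mm deep, sides along its own x and y, a dimple in each wall. From 20 mm up a smooth round nose 31 mm in diameter (grip here) with a hexagon hole in its top.
- socket_medium: Middle socket, as the largest but 40 mm tall with a nose 25 mm in diameter; stays in its pocket.
- socket_small: Smallest socket, 40 mm tall with a nose 20 mm in diameter; stays in its pocket.
- bolt_a: Hex bolt of the desk frame, standing on its head beside the tray: head 22 mm across the flats and 9 mm high, shank 14 mm in diameter, 42 mm tall in all. Origin: centre of its underside.
- bolt_b: Second such bolt.
Mind the look-alikes: they are no part of the job. What is shaped like the socket_large but blue is not meant.

How it is judged:
By the outcome, as a careful person would: the job done as asked, in the order asked, and still so for the second after the job is handed in, with the robot touching nothing.
It also fails if it takes over 64 s, if anything falls off the work surface, if the arm or the gripper's body presses on something with over 40 N, if the wrist force passes 120 N, or if a joint passes its speed limit or range.

## Robot

A 7-joint arm with a two-finger parallel gripper is mounted at the origin on a cart in front of the work surface, level with it; the furniture and walls round the work are solid. World frame = base frame: x ahead of the robot, y to its left, z up, the work surface at z = 0. Lengths are in m, angles in rad, forces in N, time in s.
With the tool pointing down it reaches from about 0.425 to 0.875 m from the base axis. Payload 4.7 kg.
Tool frame: the origin (TCP) lies midway between the tips of the shut fingers; the grasp point (between the pads) lies 19 mm behind it; z points along the fingers, y is the line along which they close (so a half turn about z gives the same grasp; the last joint's range is limited). The gripper opens to 87 mm and grips with 3 to 60 N. Pads are 19 mm wide; open, the fingers measure 117 mm over their backs; the gripper's body (75 mm by 190 mm) begins 51 mm behind the grasp point.
Start: joints at [1.114, 0.321, -0.07, 1.45, 0.023, 1.371, -0.057], TCP at [0.295, -0.579, 0.223] pointing down, gripper open.
Joint ranges: [-2.86, 2.86], [-0.3, 2.09], [-1.38, 1.24], [0.06, 2.45], [-1.56, 4.7], [0.09, 2.05], [-2.69, 2.69]. Speed limits (rad/s): [2.57, 2.57, 3.14, 3.14, 3.14, 3.14, 3.14].

## Interface

Orientations are given as a rotation vector (axis times angle).
In Python, from bench import ctrl gives the robot as it stands. The module is installed in compiled form; this text tells all that it offers.
- The arm moves only by the shell command python3 -m handwheel 'ROWS' [FORCE]. ROWS is JSON, a list of rows, each a list of 7 numbers: the finger opening in m, from 0 to 0.087, then the shift along the tool's x, y, z in m, then the turn, a rotation vector about the tool's x, y, z in degrees. A call has 1 to 12 rows; each row shifts and turns the commanded pose from where the row before left it, along the tool's axes as they then stand; what a row does not reach is not made up. A row lasts 1/8 s, in which the tool goes at most 62.5 mm and 10.7 degrees, less where a joint would pass 70% of its speed; a pose out of reach is approached as far as the arm can. A call is refused whole if a number of a shift passes 0.0625 or a number of a turn 10.7, either way. A call with a gripper value outside its range is refused whole. The fingers move at their own pace and stop on an object; FORCE is the grip in N (left out, the last holds). Time passes only in rows, so rows that do not move let the fingers close. It gives the time, the measured TCP pose, the force, the opening and the grip force at its end, in the units of the state.
- ctrl.get_state(): the state, without advancing time (a new reading comes with each control period).
- ctrl.get_image(name): name is "scene" or "top" or "wrist"; returns (picture, depth): 400x640x3 uint8, blue, green, red; 400x640 float32, m along the optical axis (not along the pixel's ray), 0 where there is no reading.
- ctrl.camera_info(name): a dict with "intrinsics" (3x3 intrinsics, pixels), "R" (3x3) and "t" (3): a world point X has camera coordinates R X + t. Camera axes: x right, y down, z forward; pixel columns grow to the right and rows downward; lengths in m; the calibration is good to about 2 mm. A picture is of the moment at which its call begins: read the wrist's pose just before it. camera_info takes no time and is no camera call; for the wrist camera it gives the pose at the moment of the call.
- ctrl.close_job(): hands the job in; it is judged then, once.
The state is a dict: "time": time; "joint_positions": joint angles; "qd": joint speeds; "joint_torque": joint torques, N m; "position": TCP position; "tool_rot": TCP orientation; "ft_force": force on the tool from outside, world axes, zero at the start; "torque": the same for the moment, N m; "grip_width": opening from 0.0 (shut) to 1.0 (fully open); "grip_force": force on a finger pad.
Only numpy, scipy, OpenCV 4.12 (cv2) and the standard library are available. Lean on these libraries where they do the work, as an engineer would, in place of code of your own. Each camera call takes 0.05 s, during which the arm holds its last target. There are 200 camera calls.

## Working session

There is one attempt and no reset: what is moved stays moved. The work goes in short steps, Python scripts to look and compute and a shell command to move; the robot and the scene stay as the last step left them, time stands still between calls to the robot, and variables do not carry over. Pictures are saved under pics/ and viewed, at most 10 in all, crops included, and the job is handed in when it is done.

```bash
mkdir -p pics; cat > h.py <<'E'
import numpy as np,cv2
from bench import ctrl
from scipy.spatial.transform import Rotation as Ro
def grab(n):
    i=ctrl.camera_info(n); p,d=ctrl.get_image(n); return p,d,i
def ray(i,u,v):
    K,R,t=map(np.array,(i["intrinsics"],i["R"],i["t"]))
    return -R.T@t, R.T@(np.linalg.inv(K)@np.array([u,v,1.]))
def onz(i,u,v,z):
    o,d=ray(i,u,v); return o+d*(z-o[2])/d[2]
def dep(i,u,v,D):
    o,d=ray(i,u,v); return o+d*D
def proj(i,X):
    K,R,t=map(np.array,(i["intrinsics"],i["R"],i["t"])); c=K@(R@np.array(X)+t); return c[:2]/c[2]
E
python3 - <<'E'
from h import *
s=ctrl.get_state(); print(s)
for n in("top","scene"):
    p,d,i=grab(n); cv2.imwrite(f"pics/{n}0.png",p); np.savez(f"{n}0.npz",p=p,d=d,**{k:np.array(i[k]) for k in("intrinsics","R","t")})
    print(n,np.array(i["R"]).round(3).tolist(),np.array(i["t"]).round(3),np.array(i["intrinsics"]).round(1).tolist())
E
```

```text
{'time': 0.0, 'joint_positions': array([ 1.1140667 ,  0.32181696, -0.07004737,  1.45172134,  0.02262699,
        1.37079249, -0.05690296]), 'qd': array([-0.0004132 ,  0.00010172,  0.0011826 ,  0.00044155,  0.00178667,
       -0.00115709,  0.00128197]), 'joint_torque': array([ 9.52438604e-04, -4.91292930e+01, -4.03137496e-01, -3.12530100e+01,
       -6.37513795e-02,  4.35461977e-02,  1.29146151e-04]), 'position': array([ 0.29452183, -0.57880163,  0.2214419 ]), 'tool_rot': array([-3.05313087e+00, -7.32328806e-01,  9.25152152e-04]), 'ft_force': array([0.4685035 , 0.27891896, 0.06068677]), 'torque': array([-0.00251879, -0.05080404, -0.02730747]), 'grip_force': 0.0, 'grip_width': 0.9995261364653535}
top [[0.028, -0.999, 0.016], [-0.986, -0.03, -0.166], [0.167, -0.011, -0.986]] [-0.017  0.579  1.011] [[501.4, 0.0, 317.6], [0.0, 501.4, 189.7], [0.0, 0.0, 1.0]]
scene [[0.47, -0.883, -0.015], [-0.449, -0.225, -0.865], [0.76, 0.413, -0.502]] [-0.256  0.317  0.466] [[451.7, 0.0, 319.7], [0.0, 451.7, 198.0], [0.0, 0.0, 1.0]]
```

View pics/top0.png

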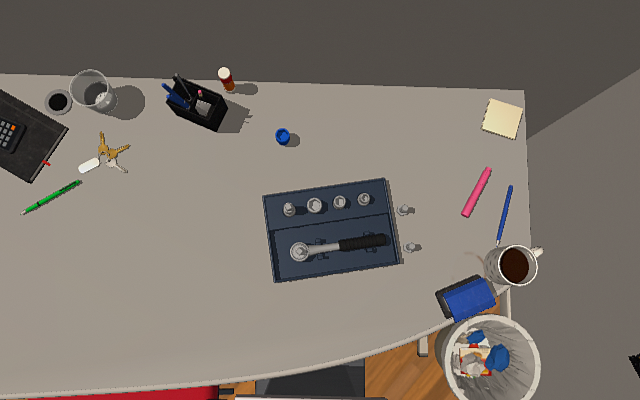

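View pics/scene0.png

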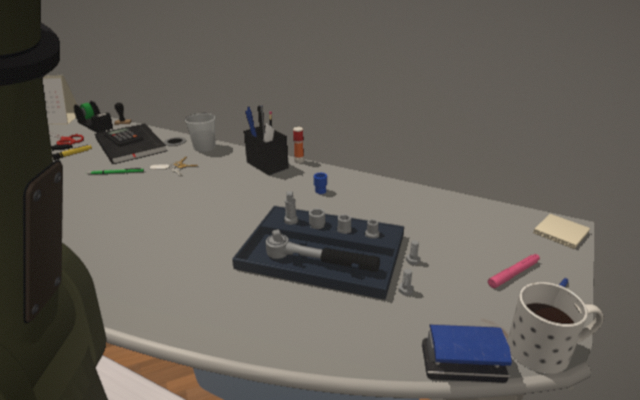

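The top view shows the tray at about (333,229). In its back step are the extension at (289,209) and sockets at (315,205), (340,201) and (364,199). The ratchet head is at (299,252) and the bolts at (405,210) and (411,247). The blue look-alike is at (282,136).
The socket at (315,205) looks widest and is steel. I'll measure it and confirm it in a crop.

```bash
python3 - <<'E'
from h import *
z=np.load("top0.npz"); p,d=z["p"],z["d"]; i={k:z[k] for k in("intrinsics","R","t")}
hsv=cv2.cvtColor(p,cv2.COLOR_BGR2HSV)
m=((hsv[...,0]>95)&(hsv[...,0]<125)&(hsv[...,1]>60)&(hsv[...,2]<110)).astype(np.uint8)*255
m[:170]=0;m[290:]=0;m[:,:255]=0;m[:,410:]=0
m=cv2.morphologyEx(m,cv2.MORPH_CLOSE,np.ones((5,5)))
c=max(cv2.findContours(m,0,1)[0],key=cv2.contourArea)
h=cv2.convexHull(c)
q=np.array([onz(i,*x[0],.024)[:2] for x in h],np.float32)
r=cv2.minAreaRect(q*1000); print("tray rect",r); print(cv2.boxPoints(r).round(1).tolist())
# tops via depth: connected blobs
for n,(u,v) in dict(ext=(289,209),L=(315,205),M=(340,201),S=(364,199),head=(299,252),rim=(325,190),bolt=(405,210)).items():
    w=12; pts=[]
    for y in range(v-w,v+w+1):
        for x in range(u-w,u+w+1):
            if d[y,x]>0: pts.append(dep(i,x,y,d[y,x]))
    pts=np.array(pts); zz=np.percentile(pts[:,2],98.5)
    t=pts[pts[:,2]>zz-.006]; print(n,"z",zz.round(4),"c",t.mean(0).round(4),((t.max(0)+t.min(0))/2).round(4),"ext",np.ptp(t,axis=0).round(4),len(t))
cv2.imwrite("pics/crop.png",cv2.resize(p[170:290,255:415],None,fx=5,fy=5,interpolation=cv2.INTER_CUBIC))
E
```

```text
tray rect ((499.6553955078125, -29.5885009765625), (185.60617065429688, 268.1636047363281), 10.22441577911377)
[[384.5, 85.9000015258789], [432.1000061035156, -178.0], [614.7999877929688, -145.10000610351562], [567.2000122070312, 118.80000305175781]]
ext z 0.086 c [0.5378 0.0593 0.0846] [0.5376 0.0601 0.0845] ext [0.0143 0.0144 0.0072] 37
L z 0.0542 c [0.5474 0.006  0.0518] [0.5474 0.0063 0.0526] ext [0.0286 0.0296 0.0078] 68
M z 0.051 c [ 0.5575 -0.0465  0.0493] [ 0.5579 -0.0472  0.0496] ext [0.0238 0.0234 0.0089] 58
S z 0.0505 c [ 0.5666 -0.0998  0.0487] [ 0.5664 -0.0999  0.0493] ext [0.0194 0.0192 0.0087] 44
head z 0.058 c [0.4502 0.0348 0.0568] [0.4506 0.0353 0.0568] ext [0.0146 0.0143 0.0078] 39
rim z 0.051 c [ 0.5596 -0.0168  0.0503] [ 0.5603 -0.0165  0.0509] ext [0.0144 0.0504 0.0113] 33
bolt z 0.0449 c [ 0.5479 -0.1855  0.0436] [ 0.5481 -0.1848  0.044 ] ext [0.011  0.0114 0.0099] 30
```

View pics/crop.png

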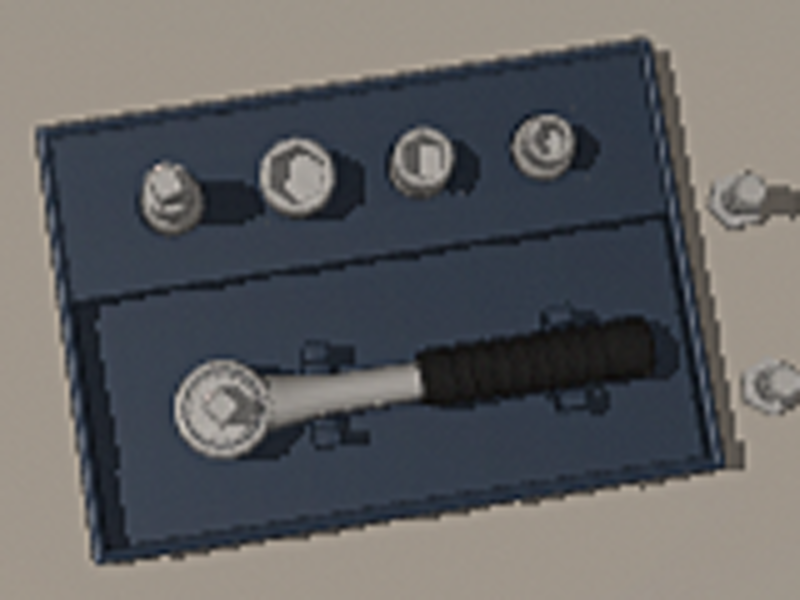

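The crop shows four upright parts. The candidates for socket_large are:
- **Steel, top px (315,205):** nose measures about 29–30 mm.
- **Steel, (340,201):** about 24 mm.
- **Steel, (364,199):** about 19 mm.
- **Blue, (282,136):** excluded by colour.

So socket_large is at (315,205), pocket y=+27. Next I'll plan the move of the wrist over the tray.

```bash
cat >> h.py <<'E'
def tgt(pos,yaw_deg=None):
    """turn first (tool frame rotvec deg), then shift in the turned frame (mm). yaw_deg: world heading of tool y"""
    s=ctrl.get_state(); R=Ro.from_rotvec(s["tool_rot"]).as_matrix()
    cand=[]
    for k in((0,180) if yaw_deg is not None else ()):
        a=np.radians(yaw_deg+k); y=np.array([np.cos(a),np.sin(a),0]); zt=np.array([0,0,-1.]); cand.append(np.c_[np.cross(y,zt),y,zt])
    if not cand:
        a=np.arctan2(R[1,1],R[0,1]); y=np.array([np.cos(a),np.sin(a),0]); zt=np.array([0,0,-1.]); cand=[np.c_[np.cross(y,zt),y,zt]]
    for T in cand:
        print("turn",Ro.from_matrix(R.T@T).as_rotvec(degrees=True).round(2),"shift mm",(T.T@(np.array(pos)-s["position"])*1000).round(1), "heading now",np.degrees(np.arctan2(R[1,1],R[0,1])).round(2))
E
python3 - <<'E'
from h import *
s=ctrl.get_state(); R=Ro.from_rotvec(s["tool_rot"]).as_matrix(); i=ctrl.camera_info("wrist")
Rc=np.array(i["R"]); o=-Rc.T@np.array(i["t"])
print("cam in tool",(R.T@(o-s["position"])).round(4),"axes",(R.T@Rc.T).round(3).tolist(),np.array(i["intrinsics"]).round(0).tolist())
tgt([.5,.03,.25],10.2)
E
```

```text
cam in tool [ 6.860e-02 -1.000e-04 -1.618e-01] axes [[-0.001, -0.968, -0.252], [1.0, -0.001, -0.0], [0.0, -0.252, 0.968]] [[358.0, 0.0, 323.0], [0.0, 358.0, 203.0], [0.0, 0.0, 1.0]]
turn [-9.000e-02 -6.000e-02 -7.322e+01] shift mm [562.9 310.  -28.4] heading now -63.02
turn [-6.0000e-02  1.0000e-01  1.0678e+02] shift mm [-562.9 -310.   -28.4] heading now -63.02
```

```bash
python3 -m handwheel '[[0.05,0,0,-0.004,0,0,-10.5],[0.05,0,0,-0.004,0,0,-10.5],[0.05,0,0,-0.004,0,0,-10.5],[0.05,0,0,-0.004,0,0,-10.5],[0.05,0,0,-0.004,0,0,-10.5],[0.05,0,0,-0.004,0,0,-10.5],[0.05,0,0,-0.004,0,0,-10.2],[0.05,0.06,0.033,0,0,0,0],[0.05,0.06,0.033,0,0,0,0],[0.05,0.06,0.033,0,0,0,0],[0.05,0.06,0.033,0,0,0,0],[0.05,0.06,0.033,0,0,0,0]]' 30; python3 -c "
from h import *
tgt([.5,.03,.25],10.2)"
```

```text
time: 1.6
position: [0.3949, -0.281, 0.2503]
tool_rot: [2.016, 2.41, -0.0]
ft_force: [0.4, -0.1, -0.2]
grip_width: 0.574
grip_force: 0.0
turn [-0.01  0.01 -0.03] shift mm [287.5 158.5   0.3] heading now 10.17
turn [2.0000e-02 1.0000e-02 1.7997e+02] shift mm [-287.5 -158.5    0.3] heading now 10.17
```

```bash
python3 -m handwheel '[[0.05,0.0575,0.0317,0,0,0,0],[0.05,0.0575,0.0317,0,0,0,0],[0.05,0.0575,0.0317,0,0,0,0],[0.05,0.0575,0.0317,0,0,0,0],[0.05,0.0575,0.0317,0,0,0,0],[0.05,0,0,0,0,0,0]]'; python3 - <<'E'
from h import *
p,d,i=grab("wrist"); cv2.imwrite("pics/w1.png",p)
np.savez("w1.npz",p=p,d=d,**{k:np.array(i[k]) for k in("intrinsics","R","t")})
for n,X in dict(ext=(.5377,.0596,.085),L=(.5474,.006,.05),dr=(.4505,.0352,.056)).items(): print(n,proj(i,X).round(0))
E
```

```text
time: 2.35
position: [0.4951, 0.0191, 0.2507]
tool_rot: [-2.002, -2.419, -0.003]
ft_force: [-0.2, -0.2, -0.5]
grip_width: 0.566
grip_force: 0.0
ext [377. 152.]
L [369. 200.]
dr [281. 156.]
```

View pics/w1.png

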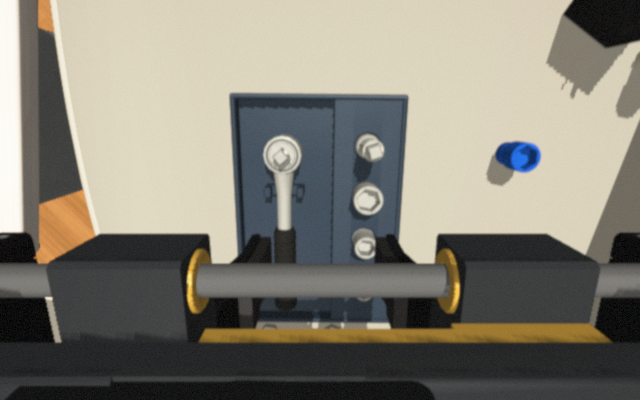

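The wrist view shows the drive top at about (282,156), the extension's top at (375,149), socket_large at (368,199) and the medium socket at (364,244). All agree with the top camera. I'll refine these with the wrist depth and an enlarged crop for the angles of the squares.

```bash
python3 - <<'E'
from h import *
z=np.load("w1.npz"); p,d=z["p"],z["d"]; i={k:z[k] for k in("intrinsics","R","t")}
def tri(a,b):
    (o1,d1),(o2,d2)=a,b; A=np.c_[d1,-d2]; x=np.linalg.lstsq(A,o2-o1,rcond=None)[0]
    P,Q=o1+d1*x[0],o2+d2*x[1]; return (P+Q)/2,np.linalg.norm(P-Q)
zt=np.load("top0.npz"); it={k:zt[k] for k in("intrinsics","R","t")}
def blob(i,d,u,v,w,band=.006):
    ys,xs=np.mgrid[v-w:v+w+1,u-w:u+w+1]; ys,xs=ys.ravel(),xs.ravel()
    P=np.array([dep(i,x,y,d[y,x]) for x,y in zip(xs,ys)]); k=np.percentile(P[:,2],97); m=P[:,2]>k-band
    mm=np.array([xs[m],ys[m]]); return (mm.max(1)+mm.min(1))/2., P[m], k
for n,(u,v),(a,b),w in(("ext",(375,149),(289,207),12),("L",(368,199),(315,205),13),("M",(364,244),(340,201),13),("drive",(282,156),(299,251),12)):
    c1,P,k=blob(i,d,u,v,w); c2,P2,k2=blob(it,zt["d"],a,b,12)
    T,e=tri(ray(i,*c1),ray(it,*c2)); print(n,c1,"wristdepth c",((P.max(0)+P.min(0))/2).round(4),"ztop",k.round(4),"tri",T.round(4),"gap",round(e,4))
    if n in("ext","drive"):
        t=P[P[:,2]>k-.003][:,:2].astype(np.float32)*1000; print("  rect",cv2.minAreaRect(t))
a=cv2.resize(p[130:180,255:310],(400,364),interpolation=cv2.INTER_CUBIC);b=cv2.resize(p[130:180,345:400],(400,364),interpolation=cv2.INTER_CUBIC)
cv2.imwrite("pics/w1c.png",np.hstack([a,b]))
E
```

```text
ext [373. 151.] wristdepth c [0.5136 0.069  0.2457] ztop 0.0847 tri [0.5374 0.0604 0.0873] gap 0.0069
  rect ((514.4638671875, 74.25383758544922), (15.301957130432129, 66.76969909667969), 56.811893463134766)
L [368. 199.] wristdepth c [0.5215 0.0391 0.2286] ztop 0.0505 tri [0.5453 0.0092 0.0584] gap 0.0022
M [367. 247.] wristdepth c [0.501  0.0548 0.332 ] ztop 0.2572 tri [ 0.5564 -0.0451  0.05  ] gap 0.0005
drive [282.5 155. ] wristdepth c [0.4615 0.0565 0.2315] ztop 0.0563 tri [0.4508 0.0356 0.0481] gap 0.0004
  rect ((465.9793701171875, 56.314903259277344), (66.9339828491211, 12.031062126159668), 51.05615234375)
```

View pics/w1c.png

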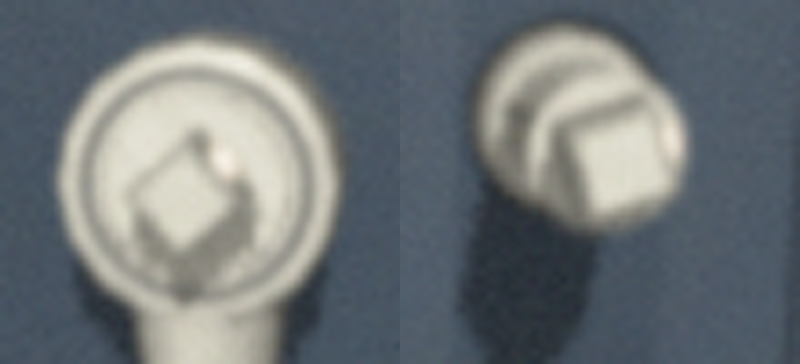

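The left crop shows the ratchet square with its sides at about 45° in the image. The right crop shows the extension's square at about −14°. So the extension needs roughly +32° about world z to match. I'll rerun the depth centres without outliers.

```bash
python3 - <<'E'
from h import *
z=np.load("w1.npz"); p,d=z["p"],z["d"]; i={k:z[k] for k in("intrinsics","R","t")}
zt=np.load("top0.npz"); it={k:zt[k] for k in("intrinsics","R","t")}
for n,(u,v),(a,b),lo,hi in(("ext",(375,149),(289,207),.076,.095),("L",(368,199),(315,205),.043,.06),("drive",(282,156),(299,251),.049,.066),("head",(282,156),(299,251),.034,.045)):
  for j,D,(x0,y0) in((i,d,(u,v)),(it,zt["d"],(a,b))):
    ys,xs=np.mgrid[y0-22:y0+23,x0-22:x0+23]; P=np.array([dep(j,x,y,D[y,x]) for x,y in zip(xs.ravel(),ys.ravel())])
    m=(P[:,2]>lo)&(P[:,2]<hi); nb=cv2.connectedComponentsWithStats(m.reshape(45,45).astype(np.uint8)); k=1+np.argmax(nb[2][1:,4]); q=P[nb[1].ravel()==k]
    r=cv2.minAreaRect(q[:,:2].astype(np.float32)*1000)
    c=cv2.minEnclosingCircle(q[:,:2].astype(np.float32)*1000)
    print(n,len(q),"med",np.median(q,0).round(4),"mean",q.mean(0).round(4),"rect",np.round(r[0],1),np.round(r[1],1),round(r[2],1),"circ",np.round(c[0],1),round(c[1],1))
tgt([.5376,.060,.15])
E
```

```text
ext 211 med [0.5365 0.0604 0.083 ] mean [0.5365 0.0603 0.0825] rect [537.6  60.3] [14.9 12.8] 29.4 circ [536.7  59.8] 8.8
ext 42 med [0.5383 0.0591 0.0843] mean [0.5381 0.0594 0.0838] rect [538.8  59.8] [14.5 11.9] 29.4 circ [537.8  59.2] 8.5
L 367 med [0.5463 0.0067 0.0491] mean [0.5459 0.0072 0.0486] rect [545.8   7.1] [30.3 30.5] 17.2 circ [546.1   6.9] 15.6
L 84 med [0.5478 0.0062 0.051 ] mean [0.5476 0.0065 0.0506] rect [547.    6.3] [29.5 29.5] 1.2 circ [547.6   6.5] 15.5
drive 171 med [0.4492 0.0358 0.055 ] mean [0.4492 0.0358 0.0545] rect [449.2  35.7] [14.5 12.2] 50.7 circ [449.   35.3] 8.4
drive 40 med [0.4496 0.0344 0.0571] mean [0.4503 0.035  0.0566] rect [450.7  35.4] [14.5 11.6] 47.5 circ [450.3  35.3] 7.5
head 1013 med [0.4503 0.0364 0.038 ] mean [0.4493 0.0352 0.038 ] rect [449.2  34.8] [40.  41.4] 51.4 circ [449.8  32. ] 23.2
head 298 med [0.4518 0.0301 0.0395] mean [0.4508 0.0297 0.0394] rect [450.9  21.1] [37.6 65.1] 1.9 circ [452.8  21. ] 33.4
turn [-0.03 -0.02 -0.  ] shift mm [ 36.1  50.3 100.3] heading now 10.5
```

```bash
python3 -m handwheel '[[0.05,0.018,0.025,0.05,0,0,0],[0.05,0.018,0.025,0.05,0,0,0],[0.05,0,0,0.015,0,0,0],[0.05,0,0,0,0,0,0]]'; python3 -c "
from h import *
tgt([.5373,.0600,.031])"
```

```text
time: 2.9
position: [0.5366, 0.0551, 0.1346]
tool_rot: [-2.017, -2.407, 0.004]
ft_force: [0.4, -0.7, 0.2]
grip_width: 0.574
grip_force: 0.0
turn [-0.18  0.02  0.  ] shift mm [  4.7   1.5 103.6] heading now 10.08
```

```bash
python3 -m handwheel '[[0.05,0.0035,0.0010,0.01,0,0,0],[0.05,0,0,0.045,0,0,0],[0.05,0,0,0.045,0,0,0],[0.05,0,0,0,0,0,0]]'; python3 -c "
from h import *
tgt([.5373,.0600,.031])"
```

```text
time: 3.4
position: [0.5358, 0.0595, 0.0339]
tool_rot: [-2.015, -2.407, 0.006]
ft_force: [0.2, -0.1, -0.2]
grip_width: 0.575
grip_force: 0.0
turn [-0.27  0.    0.  ] shift mm [0.2 1.5 2.9] heading now 10.13
```

```bash
python3 -m handwheel '[[0.05,0,0.0015,0.003,0,0,0],[0.01,0,0,0,0,0,0],[0.01,0,0,0,0,0,0],[0.01,0,0,0,0,0,0],[0.01,0,0,0,0,0,0]]' 40; python3 -c "
from h import *
tgt([.5373,.0600,.031])"
```

```text
time: 4.03
position: [0.5391, 0.0608, 0.0327]
tool_rot: [-2.016, -2.409, 0.001]
ft_force: [-0.6, -0.3, 3.5]
grip_width: 0.222
grip_force: 39.8
turn [-0.05  0.02  0.  ] shift mm [-0.5 -1.9  1.7] heading now 10.18
```

```bash
python3 -m handwheel '[[0.01,0,0,-0.025,0,0,0],[0.01,0,0,-0.05,0,0,0],[0.01,0,0,0,0,0,0],[0.01,-0.0025,-0.03,0,0,0,-4],[0.01,-0.003,-0.03,0,0,0,-4],[0.01,-0.003,-0.029,0,0,0,-4],[0.01,0,0,0,0,0,0],[0.01,0,0,0,0,0,0]]'; python3 -c "
from h import *
print(ctrl.get_state()['torque'])
tgt([.4500,.0355,.085])"
```

```text
time: 5.03
position: [0.4557, 0.0311, 0.1072]
tool_rot: [1.754, 2.606, 0.0]
ft_force: [0.5, -0.1, -1.1]
grip_width: 0.216
grip_force: 39.7
[ 0.0264524  -0.10391998 -0.01361528]
turn [ 0.02  0.   -0.  ] shift mm [ 6.3 -3.6 22.2] heading now 22.13
```

```bash
python3 -m handwheel '[[0.01,0.0066,-0.0037,0.006,0,0,0],[0.01,0,0,0.01,0,0,0],[0.01,0,0,0,0,0,0],[0.01,0,0,0,0,0,0]]'; python3 - <<'E'
from h import *
tgt([.4500,.0355,.085])
p,d,i=grab("wrist"); print([proj(i,X).round(0) for X in((.45,.0355,.056),(.45,.0355,.04))])
u,v=proj(i,(.45,.0355,.05)).astype(int); u=min(max(u,110),530);v=min(max(v,80),320)
q,_,_=grab("scene"); a=cv2.resize(p[v-80:v+80,u-80:u+80],(390,390)); b=cv2.resize(q[190:290,220:320],(390,390)); cv2.imwrite("pics/w2.png",np.hstack([a,b]))
E
```

```text
time: 5.52
position: [0.4496, 0.036, 0.0914]
tool_rot: [-1.752, -2.607, -0.0]
ft_force: [-0.2, -0.5, -2.4]
grip_width: 0.219
grip_force: 39.7
turn [-0.01 -0.03 -0.  ] shift mm [-0.6  0.2  6.4] heading now 22.19
[array([323., 233.]), array([323., 224.])]
```

View pics/w2.png

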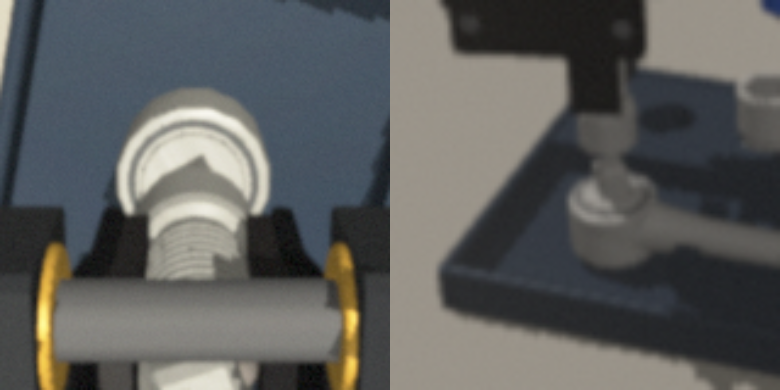

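Picture: the extension's lower end (left crop, x≈195) is centred on the ratchet head (x≈194). The scene view agrees. Now I'll descend to feel contact.

```bash
python3 -m handwheel '[[0.01,0,0,0.004,0,0,0],[0.01,0,0,0.004,0,0,0],[0.01,0,0,0.001,0,0,0],[0.01,0,0,0.001,0,0,0],[0.01,0,0,0.001,0,0,0],[0.01,0,0,0,0,0,0]]'; python3 -c "
from h import *
s=ctrl.get_state();print(s['torque'])
tgt([.4500,.0355,.085])"
```

```text
time: 6.38
position: [0.4496, 0.0358, 0.0805]
tool_rot: [-1.753, -2.607, 0.0]
ft_force: [-1.0, -0.3, -2.4]
grip_width: 0.218
grip_force: 39.7
[ 0.07648501 -0.07328733  0.00181676]
turn [-0.  0.  0.] shift mm [-0.4  0.3 -4.5] heading now 22.18
```

```bash
python3 -m handwheel '[[0.01,0,0,0.001,0,0,0],[0.01,0,0,0.001,0,0,0],[0.01,0,0,0.001,0,0,0],[0.01,0,0,0,0,0,0]]'; python3 -c "
from h import *
s=ctrl.get_state();print(s['torque'])"
```

```text
time: 6.88
position: [0.4496, 0.0358, 0.0775]
tool_rot: [1.753, 2.607, -0.0]
ft_force: [-0.3, -0.9, -0.9]
grip_width: 0.218
grip_force: 39.7
[-0.00936158 -0.08399745 -0.02000182]
```

```bash
python3 -m handwheel '[[0.01,0,0,0.001,0,0,0],[0.01,0,0,0.001,0,0,0],[0.01,0,0,0,0,0,0]]'; python3 -c "
from h import *
s=ctrl.get_state();print(s['torque'])"
```

```text
time: 7.25
position: [0.4496, 0.0357, 0.0756]
tool_rot: [1.753, 2.607, -0.0]
ft_force: [-0.9, 0.6, 2.0]
grip_width: 0.219
grip_force: 39.8
[-0.11277695  0.17848881  0.03422861]
```

Light contact is about 4 N. Now I'll turn to feel out the square.

```bash
python3 -m handwheel '[[0.01,0,0,0.0003,0,0,-4],[0.01,0,0,0,0,0,0]]'; python3 -m handwheel '[[0.01,0,0,0.0003,0,0,-4],[0.01,0,0,0,0,0,0]]'; python3 -m handwheel '[[0.01,0,0,0.0003,0,0,-4],[0.01,0,0,0,0,0,0]]';python3 -c "
from h import *
s=ctrl.get_state();print(s['torque'])"
```

```text
time: 7.5
position: [0.4495, 0.0358, 0.0751]
tool_rot: [1.662, 2.666, 0.0]
ft_force: [0.1, -0.6, -0.9]
grip_width: 0.217
grip_force: 39.7
time: 7.75
position: [0.4497, 0.0359, 0.0748]
tool_rot: [1.569, 2.722, 0.001]
ft_force: [0.4, -0.2, -1.4]
grip_width: 0.218
grip_force: 39.7
time: 8.0
position: [0.4497, 0.0359, 0.0746]
tool_rot: [1.474, 2.774, 0.0]
ft_force: [0.8, -0.3, -1.7]
grip_width: 0.214
grip_force: 39.7
[ 0.15682158 -0.18430083  0.03242861]
```

```bash
python3 -m handwheel '[[0.01,0,0,0.001,0,0,0],[0.01,0,0,0.001,0,0,0],[0.01,0,0,0,0,0,0]]'; python3 -c "
from h import *
s=ctrl.get_state();print(s['torque'])"
```

```text
time: 8.38
position: [0.4498, 0.0359, 0.0727]
tool_rot: [1.471, 2.775, 0.0]
ft_force: [1.0, -0.1, 1.1]
grip_width: 0.218
grip_force: 39.7
[ 0.16750981 -0.1343259   0.0082592 ]
```

```bash
python3 -m handwheel '[[0.01,0,0,0.001,0,0,0],[0.01,0,0,0.001,0,0,0],[0.01,0,0,0,0,0,0]]'; python3 -c "
from h import *
s=ctrl.get_state();print(s['torque'])"
```

```text
time: 8.75
position: [0.4497, 0.0359, 0.0704]
tool_rot: [1.47, 2.776, 0.001]
ft_force: [1.9, 1.3, -2.1]
grip_width: 0.219
grip_force: 39.7
[ 0.26674912 -0.56390352  0.01343684]
```

```bash
python3 -m handwheel '[[0.01,0,0,0.001,0,0,0],[0.01,0,0,0.001,0,0,0],[0.01,0,0,0.001,0,0,0],[0.01,0,0,0,0,0,0]]'; python3 -m handwheel '[[0.01,0,0,0.001,0,0,0],[0.01,0,0,0.001,0,0,0],[0.01,0,0,0,0,0,0]]'; python3 -c "
from h import *
s=ctrl.get_state();print(s['torque'])"
```

```text
time: 9.25
position: [0.4495, 0.036, 0.0673]
tool_rot: [-1.47, -2.776, -0.001]
ft_force: [2.6, 1.2, -3.9]
grip_width: 0.219
grip_force: 39.7
time: 9.62
position: [0.4488, 0.0354, 0.0651]
tool_rot: [-1.47, -2.775, 0.002]
ft_force: [-0.1, 0.0, -4.3]
grip_width: 0.217
grip_force: 39.7
[ 0.19659993 -0.37470484  0.01454327]
```

```bash
python3 -m handwheel '[[0.01,0,0,0.001,0,0,0],[0.01,0,0,0.001,0,0,0],[0.01,0,0,0,0,0,0]]'; python3 -m handwheel '[[0.01,0,0,0.001,0,0,0],[0.01,0,0,0.0005,0,0,0],[0.01,0,0,0,0,0,0]]'; python3 -c "
from h import *
s=ctrl.get_state();print(s['torque'])"
```

```text
time: 10.0
position: [0.4492, 0.0354, 0.0645]
tool_rot: [-1.471, -2.775, 0.003]
ft_force: [-4.4, -0.7, 9.4]
grip_width: 0.218
grip_force: 39.8
time: 10.38
position: [0.4494, 0.0352, 0.0642]
tool_rot: [-1.471, -2.775, 0.005]
ft_force: [-8.7, -0.4, 21.5]
grip_width: 0.222
grip_force: 40.0
[-0.13361329  1.90423027 -0.03498285]
```

It bottomed at TCP 64.3 mm against an expected 64.7 mm. I'll unload and test with a light pull of under 4 N.

```bash
python3 -m handwheel '[[0.01,0,0,-0.001,0,0,0],[0.01,0,0,-0.001,0,0,0],[0.01,0,0,-0.0002,0,0,0],[0.01,0,0,0,0,0,0]]'; python3 -c "
from h import *
s=ctrl.get_state();print(s['torque'])"
```

```text
time: 10.88
position: [0.4492, 0.0353, 0.0645]
tool_rot: [-1.471, -2.776, 0.002]
ft_force: [-3.4, -1.3, 6.0]
grip_width: 0.219
grip_force: 39.9
[-0.12827001  0.73503035 -0.0260435 ]
```

```bash
python3 -m handwheel '[[0.01,0,0,-0.0008,0,0,0],[0.01,0,0,0,0,0,0]]'; python3 -m handwheel '[[0.01,0,0,-0.0005,0,0,0],[0.01,0,0,0,0,0,0]]'
```

```text
time: 11.12
position: [0.4495, 0.0357, 0.0648]
tool_rot: [1.471, 2.776, 0.0]
ft_force: [0.1, -0.8, -1.2]
grip_width: 0.219
grip_force: 39.8
time: 11.38
position: [0.4495, 0.0358, 0.0654]
tool_rot: [-1.471, -2.776, -0.0]
ft_force: [0.8, -0.1, -3.2]
grip_width: 0.222
grip_force: 39.8
```

```bash
python3 -m handwheel '[[0.01,0,0,0.0006,0,0,0],[0.05,0,0,0,0,0,0],[0.05,0,0,0,0,0,0],[0.05,0,0,0,0,0,0],[0.05,0,0,-0.02,0,0,0],[0.05,0,0,-0.04,0,0,0],[0.05,0,0,-0.04,0,0,8],[0.05,0,0,0,0,0,8],[0.05,0,0,0,0,0,8],[0.05,0,0,0,0,0,0]]'; python3 -c "
from h import *
tgt([.5466,.0067,.15],10.2)"
```

```text
time: 12.62
position: [0.4497, 0.0358, 0.1652]
tool_rot: [2.013, 2.411, 0.0]
ft_force: [0.4, 0.2, 0.2]
grip_width: 0.572
grip_force: 0.0
turn [0.02 0.03 0.07] shift mm [-45.8  90.2  15.2] heading now 10.27
turn [-4.0000e-02  4.0000e-02 -1.7993e+02] shift mm [ 45.8 -90.2  15.2] heading now 10.27
```

```bash
python3 - <<'E'
from h import *
for cam in("wrist","top"):
  p,d,i=grab(cam); cv2.imwrite(f"pics/{cam}3.png",p)
  for n,X,lo,hi in(("ext",(.4495,.0357,.116),.108,.124),("L",(.5466,.0067,.05),.043,.058)):
    x0,y0=proj(i,X).round().astype(int); print(cam,n,x0,y0)
    ys,xs=np.mgrid[max(y0-25,0):min(y0+26,400),x0-25:x0+26]; P=np.array([dep(i,x,y,d[y,x]) for x,y in zip(xs.ravel(),ys.ravel())])
    m=((P[:,2]>lo)&(P[:,2]<hi)).reshape(xs.shape).astype(np.uint8)
    nb=cv2.connectedComponentsWithStats(m)
    if nb[0]<2: continue
    k=1+np.argmax(nb[2][1:,4]); q=P[nb[1].ravel()==k]; r=cv2.minAreaRect(q[:,:2].astype(np.float32)*1000); c=cv2.minEnclosingCircle(q[:,:2].astype(np.float32)*1000)
    print(len(q),"med",np.median(q,0).round(4),"rect",np.round(r[0],1),np.round(r[1],1),round(r[2],1),"circ",np.round(c[0],1),round(c[1],1))
E
```

```text
wrist ext 322 224
464 med [0.4493 0.0363 0.1149] rect [449.7  35.8] [14.8 12.7] 53.2 circ [449.   35.1] 8.6
wrist L 431 252
304 med [0.5355 0.0125 0.0488] rect [539.8   8.5] [19.3 27.2] 3.1 circ [543.    8.4] 14.6
top ext 298 250
top L 314 205
31 med [ 0.5562 -0.0395  0.0494] rect [557.  -40.9] [24.6 10.8] 2.1 circ [557.1 -46. ] 12.3
```

View pics/wrist3.png

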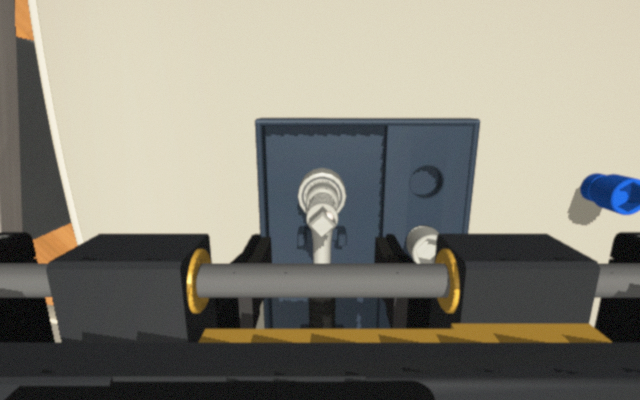

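The extension stands seated on the drive at (322,215), its top measured at 115 mm against 116 expected. Socket_large is at (425,245), partly hidden. On to it.

```bash
python3 -m handwheel '[[0.05,-0.023,0.045,0,0,0,0],[0.05,-0.023,0.045,0,0,0,0],[0.05,0,0,0.03,0,0,0],[0.05,0,0,0.045,0,0,0],[0.05,0,0,0,0,0,0],[0.05,0,0,0,0,0,0]]'; python3 -c "
from h import *
print(ctrl.get_state()['joint_positions'][-1])
tgt([.5466,.0067,.0245],10.2)"
```

```text
time: 13.48
position: [0.547, 0.0067, 0.0913]
tool_rot: [2.014, 2.41, 0.002]
ft_force: [0.5, -0.6, 0.1]
grip_width: 0.578
grip_force: 0.0
-0.10926842378642837
turn [0.08 0.01 0.04] shift mm [ 0.1 -0.4 66.8] heading now 10.24
turn [-1.0000e-02  1.2000e-01 -1.7996e+02] shift mm [-0.1  0.4 66.8] heading now 10.24
```

```bash
python3 -m handwheel '[[0.05,0,0,0.04,0,0,0],[0.05,0,-0.0003,0.025,0,0,0],[0.05,0,0,0,0,0,0],[0.01,0,0,0,0,0,0],[0.01,0,0,0,0,0,0],[0.01,0,0,0,0,0,0]]' 40; python3 -c "
from h import *
tgt([.5466,.0067,.0245],10.2)"
```

```text
time: 14.22
position: [0.547, 0.0062, 0.0264]
tool_rot: [2.014, 2.408, 0.002]
ft_force: [-0.7, -0.2, 5.3]
grip_width: 0.347
grip_force: 40.0
turn [ 0.12  0.06 -0.03] shift mm [ 0.5 -0.3  1.9] heading now 10.17
turn [ 9.0000e-02 -1.9000e-01  1.7997e+02] shift mm [-0.5  0.3  1.9] heading now 10.17
```

```bash
python3 -m handwheel '[[0.01,0,0,-0.02,0,0,0],[0.01,0,0,-0.05,0,0,0],[0.01,0,0,-0.05,0,0,0],[0.01,0.023,-0.045,-0.002,0,0,0],[0.01,0.023,-0.0453,0,0,0,0],[0.01,0,0,0,0,0,0],[0.01,0,0,0,0,0,0],[0.01,0,0,0,0,0,0]]'; python3 -c "
from h import *
tgt([.4496,.0357,.14],10.2)"
```

```text
time: 15.22
position: [0.45, 0.0357, 0.1474]
tool_rot: [-2.016, -2.409, -0.002]
ft_force: [0.5, -0.6, -1.5]
grip_width: 0.344
grip_force: 40.0
turn [ 0.04 -0.08 -0.04] shift mm [ 0.1 -0.3  7.4] heading now 10.16
turn [-1.3000e-01 -7.0000e-02  1.7996e+02] shift mm [-0.1  0.3  7.4] heading now 10.16
```

```bash
python3 -m handwheel '[[0.01,-0.0002,-0.0003,0.006,0,0,0],[0.01,0,0,0.005,0,0,0],[0.01,0,0,0.001,0,0,0],[0.01,0,0,0.001,0,0,0],[0.01,0,0,0,0,0,0]]'; python3 -m handwheel '[[0.01,0,0,0.001,0,0,0],[0.01,0,0,0.001,0,0,0],[0.01,0,0,0,0,0,0]]'; python3 -m handwheel '[[0.01,0,0,0.001,0,0,0],[0.01,0,0,0,0,0,0]]'
```

```text
time: 15.85
position: [0.4488, 0.0355, 0.1342]
tool_rot: [2.015, 2.41, 0.0]
ft_force: [-0.8, 0.1, 1.1]
grip_width: 0.349
grip_force: 40.0
time: 16.23
position: [0.4499, 0.0354, 0.1332]
tool_rot: [2.014, 2.408, 0.002]
ft_force: [-1.5, 1.3, 7.6]
grip_width: 0.346
grip_force: 40.0
time: 16.48
position: [0.4504, 0.0355, 0.1329]
tool_rot: [2.014, 2.407, 0.002]
ft_force: [-0.9, -0.1, 12.1]
grip_width: 0.347
grip_force: 40.0
```

```bash
python3 -m handwheel '[[0.01,0,0,-0.0007,0,0,-4],[0.01,0,0,0,0,0,-4],[0.01,0,0,0,0,0,0]]'; python3 -m handwheel '[[0.01,0,0,0,0,0,-4],[0.01,0,0,0,0,0,-4],[0.01,0,0,0,0,0,0]]'; python3 -m handwheel '[[0.01,0,0,0,0,0,-4],[0.01,0,0,0,0,0,-4],[0.01,0,0,0,0,0,0]]'
```

```text
time: 16.85
position: [0.45, 0.0353, 0.133]
tool_rot: [1.841, 2.543, 0.001]
ft_force: [-0.6, -1.1, 7.4]
grip_width: 0.35
grip_force: 40.0
time: 17.23
position: [0.4497, 0.0352, 0.1326]
tool_rot: [1.659, 2.665, 0.0]
ft_force: [-0.9, 0.0, 5.2]
grip_width: 0.346
grip_force: 40.0
time: 17.6
position: [0.4495, 0.0352, 0.1323]
tool_rot: [1.472, 2.774, 0.0]
ft_force: [0.6, -0.3, 5.1]
grip_width: 0.347
grip_force: 40.0
```

```bash
python3 -m handwheel '[[0.01,0,0,0.0002,0,0,-4],[0.01,0,0,0,0,0,0]]'; python3 -m handwheel '[[0.01,0,0,0.0002,0,0,-4],[0.01,0,0,0,0,0,0]]'; python3 -m handwheel '[[0.01,0,0,0.0002,0,0,-4],[0.01,0,0,0,0,0,0]]';  python3 -m handwheel '[[0.01,0,0,0.0002,0,0,-4],[0.01,0,0,0,0,0,0]]'
```

```text
time: 17.85
position: [0.4494, 0.0352, 0.1321]
tool_rot: [1.374, 2.823, 0.0]
ft_force: [0.3, -0.4, 5.7]
grip_width: 0.341
grip_force: 40.0
time: 18.1
position: [0.4494, 0.0352, 0.1319]
tool_rot: [1.275, 2.87, 0.0]
ft_force: [0.7, -1.6, 5.7]
grip_width: 0.349
grip_force: 40.0
time: 18.35
position: [0.4495, 0.0352, 0.1317]
tool_rot: [1.174, 2.912, -0.0]
ft_force: [-0.3, -1.1, 6.3]
grip_width: 0.344
grip_force: 40.0
time: 18.6
position: [0.4494, 0.0352, 0.1315]
tool_rot: [1.071, 2.952, -0.0]
ft_force: [0.7, -1.3, 5.3]
grip_width: 0.345
grip_force: 40.0
```

```bash
python3 -m handwheel '[[0.01,0,0,0.0002,0,0,-4],[0.01,0,0,0,0,0,0]]'; python3 -m handwheel '[[0.01,0,0,0.0002,0,0,-4],[0.01,0,0,0,0,0,0]]'; python3 -m handwheel '[[0.01,0,0,0.0002,0,0,-4],[0.01,0,0,0,0,0,0]]';  python3 -m handwheel '[[0.01,0,0,0.0002,0,0,-4],[0.01,0,0,0,0,0,0]]'; python3 -c "
from h import *
print(ctrl.get_state()['torque'])"
```

```text
time: 18.85
position: [0.4485, 0.0354, 0.1305]
tool_rot: [-0.969, -2.988, 0.0]
ft_force: [0.4, -0.1, -0.1]
grip_width: 0.347
grip_force: 40.0
time: 19.1
position: [0.4481, 0.0355, 0.13]
tool_rot: [-0.865, -3.019, 0.0]
ft_force: [0.2, 0.5, -1.0]
grip_width: 0.347
grip_force: 40.0
time: 19.35
position: [0.4483, 0.0354, 0.13]
tool_rot: [-0.759, -3.048, 0.0]
ft_force: [-0.4, -0.8, -0.8]
grip_width: 0.346
grip_force: 40.0
time: 19.6
position: [0.4485, 0.0354, 0.1299]
tool_rot: [-0.653, -3.073, 0.0]
ft_force: [-0.1, 0.7, -0.4]
grip_width: 0.35
grip_force: 40.0
[ 0.02049275 -0.1789828  -0.00672146]
```

It dropped over at 44° and the force went to zero. Now I'll push it home.

```bash
python3 -m handwheel '[[0.01,0,0,0.001,0,0,0],[0.01,0,0,0.001,0,0,0],[0.01,0,0,0,0,0,0]]'; python3 -m handwheel '[[0.01,0,0,0.001,0,0,0],[0.01,0,0,0.001,0,0,0],[0.01,0,0,0,0,0,0]]'; python3 -c "
from h import *
print(ctrl.get_state()['torque'])"
```

```text
time: 19.98
position: [0.4489, 0.0354, 0.1282]
tool_rot: [0.649, 3.073, 0.0]
ft_force: [0.2, 1.0, 0.3]
grip_width: 0.344
grip_force: 40.0
time: 20.35
position: [0.4489, 0.0353, 0.1262]
tool_rot: [0.649, 3.073, -0.0]
ft_force: [-0.2, 0.0, 2.4]
grip_width: 0.349
grip_force: 40.0
[-0.04450665 -0.26883678 -0.03811037]
```

```bash
python3 -m handwheel '[[0.01,0,0,0.001,0,0,0],[0.01,0,0,0.001,0,0,0],[0.01,0,0,0,0,0,0]]'; python3 -m handwheel '[[0.01,0,0,0.001,0,0,0],[0.01,0,0,0.001,0,0,0],[0.01,0,0,0,0,0,0]]'; python3 -m handwheel '[[0.01,0,0,0.001,0,0,0],[0.01,0,0,0.001,0,0,0],[0.01,0,0,0,0,0,0]]'
```

```text
time: 20.72
position: [0.4485, 0.0354, 0.1239]
tool_rot: [-0.648, -3.074, 0.0]
ft_force: [1.1, 0.3, 2.6]
grip_width: 0.346
grip_force: 40.0
time: 21.1
position: [0.4482, 0.0354, 0.1218]
tool_rot: [-0.648, -3.073, 0.0]
ft_force: [-0.3, 0.1, 1.5]
grip_width: 0.344
grip_force: 40.0
time: 21.48
position: [0.448, 0.0354, 0.1196]
tool_rot: [-0.648, -3.073, 0.0]
ft_force: [0.7, 0.4, -0.9]
grip_width: 0.346
grip_force: 40.0
```

```bash
python3 -m handwheel '[[0.01,0,0,0.001,0,0,0],[0.01,0,0,0,0,0,0]]'; python3 -m handwheel '[[0.01,0,0,0.001,0,0,0],[0.01,0,0,0,0,0,0]]'
```

```text
time: 21.72
position: [0.4485, 0.0354, 0.1189]
tool_rot: [-0.648, -3.073, 0.0]
ft_force: [-0.0, -0.5, -1.2]
grip_width: 0.345
grip_force: 40.0
time: 21.98
position: [0.4489, 0.0354, 0.1183]
tool_rot: [0.648, 3.074, -0.0]
ft_force: [0.4, -1.9, 0.6]
grip_width: 0.347
grip_force: 40.0
```

```bash
python3 -m handwheel '[[0.01,0,0,0.001,0,0,0],[0.01,0,0,0,0,0,0]]'; python3 -m handwheel '[[0.01,0,0,0.001,0,0,0],[0.01,0,0,0,0,0,0]]'; python3 -m handwheel '[[0.01,0,0,0.0005,0,0,0],[0.01,0,0,0,0,0,0]]'
```

```text
time: 22.22
position: [0.4495, 0.0354, 0.1182]
tool_rot: [0.648, 3.073, -0.001]
ft_force: [-2.0, -0.3, 8.2]
grip_width: 0.345
grip_force: 40.0
time: 22.48
position: [0.4501, 0.0354, 0.1181]
tool_rot: [0.648, 3.072, -0.001]
ft_force: [-3.8, -0.8, 13.9]
grip_width: 0.345
grip_force: 40.0
time: 22.72
position: [0.4504, 0.0353, 0.1181]
tool_rot: [0.648, 3.071, -0.001]
ft_force: [-3.6, -0.2, 17.0]
grip_width: 0.347
grip_force: 40.0
```

It bottomed at TCP 118.1 mm against an expected 118.4 mm. I'll unload, test with a light pull, then release and back off.

```bash
python3 -m handwheel '[[0.01,0,0,-0.001,0,0,0],[0.01,0,0,-0.001,0,0,0],[0.01,0,0,-0.0007,0,0,0],[0.01,0,0,0,0,0,0]]'; python3 -m handwheel '[[0.01,0,0,-0.0005,0,0,0],[0.01,0,0,0,0,0,0]]'
```

```text
time: 23.22
position: [0.4488, 0.0354, 0.1183]
tool_rot: [0.648, 3.074, 0.0]
ft_force: [0.2, -1.0, 1.6]
grip_width: 0.345
grip_force: 40.0
time: 23.48
position: [0.4484, 0.0354, 0.1185]
tool_rot: [-0.648, -3.073, 0.0]
ft_force: [0.1, -0.2, -0.3]
grip_width: 0.347
grip_force: 40.0
```

```bash
python3 -m handwheel '[[0.01,0,0,-0.0006,0,0,0],[0.01,0,0,0,0,0,0]]'; python3 -m handwheel '[[0.01,0,0,0.0006,0,0,0],[0.06,0,0,0,0,0,0],[0.06,0,0,0,0,0,0],[0.06,0,0,0,0,0,0],[0.06,0,0,-0.03,0,0,0],[0.06,0,0,-0.05,0,0,0],[0.06,0,0,-0.05,0,0,0],[0.06,0,0,0,0,0,0],[0.06,0,0,0,0,0,0]]'; python3 - <<'E'
from h import *
p,d,i=grab("wrist"); X=(.4495,.0355,.142)
x0,y0=proj(i,X).round().astype(int); ys,xs=np.mgrid[max(y0-60,0):min(y0+60,400),x0-60:x0+60]
P=np.array([dep(i,x,y,d[y,x]) for x,y in zip(xs.ravel(),ys.ravel())]); m=((P[:,2]>.125)&(P[:,2]<.155)).reshape(xs.shape).astype(np.uint8)
nb=cv2.connectedComponentsWithStats(m); k=1+np.argmax(nb[2][1:,4]); q=P[nb[1].ravel()==k]
print((x0,y0),len(q),"z pct",np.percentile(q[:,2],[50,90,95]).round(4),cv2.minEnclosingCircle(q[q[:,2]>.138][:,:2].astype(np.float32)*1000))
s,_,_=grab("scene"); cv2.imwrite("pics/fin.png",np.hstack([cv2.resize(p,(480,300)),cv2.resize(s[150:310,220:420],(320,300))]))
E
```

```text
time: 23.72
position: [0.4485, 0.0354, 0.1193]
tool_rot: [-0.648, -3.074, 0.0]
ft_force: [-0.3, 0.7, -0.8]
grip_width: 0.349
grip_force: 40.0
time: 24.85
position: [0.4483, 0.0354, 0.2482]
tool_rot: [-0.648, -3.073, 0.001]
ft_force: [-1.2, 0.1, -1.4]
grip_width: 0.692
grip_force: 0.0
(np.int64(324), np.int64(203)) 1329 z pct [0.1342 0.1418 0.1422] ((448.36468505859375, 35.58348846435547), 15.605056762695312)
```

View pics/fin.png

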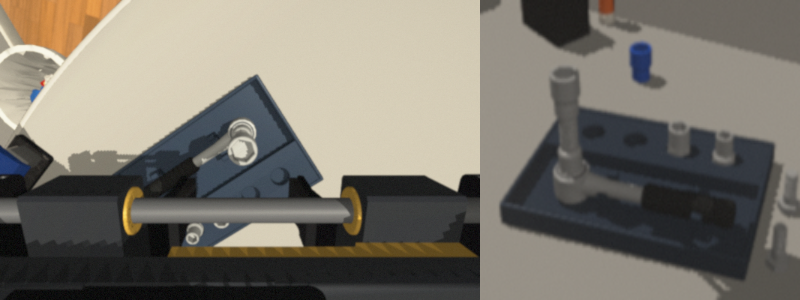

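The final picture shows the extension upright on the ratchet with the large socket on top (right part, about (565,80)). The medium and small sockets are still in their pockets and the bolts are standing. The top is at 142 mm, as expected. The pull test may have lifted the socket a few tenths within the ball's play, so I'll press it home once more and release without pulling.

```bash
python3 -m handwheel '[[0.06,0,0,0.05,0,0,0],[0.06,0,0,0.05,0,0,0],[0.06,0,0,0.028,0,0,0],[0.06,0,0,0,0,0,0],[0.01,0,0,0,0,0,0],[0.01,0,0,0,0,0,0],[0.01,0,0,0,0,0,0],[0.01,0,0,0.001,0,0,0],[0.01,0,0,0.001,0,0,0],[0.01,0,0,0.001,0,0,0],[0.01,0,0,0,0,0,0]]' 40
```

```text
time: 26.32
position: [0.4508, 0.0353, 0.1206]
tool_rot: [0.648, 3.07, -0.001]
ft_force: [-3.9, -0.9, 17.3]
grip_width: 0.346
grip_force: 40.0
```

Pressed home with 17 N. I'll unload to about 3 N, release and retreat.

```bash
python3 -m handwheel '[[0.01,0,0,-0.001,0,0,0],[0.01,0,0,-0.001,0,0,0],[0.01,0,0,0,0,0,0]]'; python3 -m handwheel '[[0.06,0,0,0,0,0,0],[0.06,0,0,0,0,0,0],[0.06,0,0,0,0,0,0],[0.06,0,0,-0.03,0,0,0],[0.06,0,0,-0.05,0,0,0],[0.06,0,0,-0.05,0,0,0],[0.06,0,0,0,0,0,0],[0.06,0,0,0,0,0,0]]'; python3 - <<'E'
from h import *
p,d,i=grab("wrist"); x0,y0=proj(i,(.4495,.0355,.142)).round().astype(int); ys,xs=np.mgrid[y0-60:y0+60,x0-60:x0+60]
P=np.array([dep(i,x,y,d[y,x]) for x,y in zip(xs.ravel(),ys.ravel())]); q=P[(P[:,2]>.125)&(P[:,2]<.155)]
print(np.percentile(q[:,2],[50,90,95]).round(4),cv2.minEnclosingCircle(q[q[:,2]>.138][:,:2].astype(np.float32)*1000))
E
```

```text
time: 26.7
position: [0.4495, 0.0353, 0.1207]
tool_rot: [0.648, 3.072, -0.001]
ft_force: [-0.6, 0.3, 6.7]
grip_width: 0.346
grip_force: 40.0
time: 27.7
position: [0.4482, 0.0353, 0.249]
tool_rot: [-0.648, -3.073, 0.001]
ft_force: [-0.5, -0.4, -0.9]
grip_width: 0.693
grip_force: 0.0
[0.134  0.1419 0.1423] ((448.22161865234375, 35.474769592285156), 15.617246627807617)
```

```bash
python3 -c "
from bench import ctrl
print(ctrl.close_job())"
```

```text
the job is handed in; nothing more can be done
None
```

The extension is pressed home on the ratchet's drive and the largest socket on the extension. The socket's top measures 142 mm above the desk, as expected, and the other sockets and the bolts were left alone. The job was handed in at about 28 s, and the hand-in gave no verdict.

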